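# Fit-check a splined gear in the gauge socket

### The job

Check the returned gear in the splined gauge: turn the black bar knob clockwise past its detent until the cover clicks fully open, then take the toothed gear out of the wooden rack by its square head, turn it until its splines mesh with the socket, and slide it fully home against the spring plunger so that its toothed rim sits flush on the socket. The gauge is spring loaded, so keep hold of the gear and keep it pressed home: finish while still holding it there. Leave everything else on the bench where it is.

Things in the scene. Friction and masses are not known exactly. Their poses are not given: they have to be found in the camera images.
- stand: Grey gauge stand fixed to the bench: base plate 120 (x) x 180 (y) x 20 mm high. Its origin lies on the bench under the socket's axis; the plate reaches from y = -60 to +120 mm and x = -60 to +60 mm. The cover's post stands at its y = +80 mm. Lies at any yaw up to 0.45 rad.
- cover (a joint): Swing cover of the gauge, an aluminium strip with a 48 mm disc, turning on a vertical post 80 mm from the socket's axis. 0 = closed, the disc over the socket's mouth (2 mm above it); it grows clockwise seen from above to 1.4 rad = fully open (stop). It turns easily at first; from about 0.5 rad a spring pawl must be forced over a cam lobe (about 0.1 N m) that it passes at 0.95 rad, after which the pawl urges it on to the open end and keeps it there.
- cover_knob (a point): Point on the cover's axis, at 106 mm above the bench, in the upper part of its black bar knob. The bar is 12 mm wide (this frame's x), 42 mm long (y) and 38 mm high, its top 12 mm above this point; below it a hub 40 mm across tops out 26 mm under this point and the cover strip's upper face lies 30 mm under it. The frame turns with the cover; its -y points along the strip to the cover's disc. z is up.
- socket: Steel gauge block 58 x 58 x 50 mm, fixed on the stand with its own yaw, underside 20 mm above the bench. Origin at the centre of its underside, z up. A cross-shaped (four-spline) hole runs down its middle: two slots along its x and y, each 28.6 mm long and 9.6 mm wide. The gear fits at any of four quarter turns.
- socket_mouth (a point): Centre of the socket's upper face, 70 mm above the bench, at the hole's mouth.
- plunger (a joint): Brass spring plunger, 8 mm across, inside the socket's hole. 0 = up, its top 20 mm below the mouth; grows as it is pushed down: the gear's stub has pushed it 0.014 m when home (it could go to 0.018). It pushes up with about 6 N at 0 and 11.6 N when the gear is home, and lifts a gear that is let go by up to 14 mm.
- gear: Loose steel gear, about 0.32 to 0.48 kg, z up, origin at the centre of the stub's lower end. From below: a splined stub 34 mm long, cross shaped, fins along its x and y each 26 mm long and 7 mm thick with a rounded lower edge; a toothed rim 61 mm across and 10 mm thick; a square head 24 x 24 mm, 40 mm high, its faces square to x and y. At the start the stub stands in a hole of the rack, at any yaw.
- gear_shoulder (a point): Centre of the underside of the toothed rim, 34 mm above the gear's origin on its axis. When the gear is home this point lies on socket_mouth.
- gear_head (a point): Point on the gear's axis where to grip the square head, 24 mm above the upper face of the toothed rim and 16 mm below the head's top (68 mm above the gear's origin).
- rack: Fixed wooden block 85 (x) x 200 (y) x 40 mm high with two round through holes 33 mm across, at its y = -50 and +50 mm; one holds the gear, the other the plain wheel, either way round. Origin at the centre of its underside.
- wheel: Plain steel wheel without teeth, rim 58 mm across, with a round hub 26 mm across, 30 mm high; stands in the rack's other hole. Not wanted. Origin at the lower end of its stub.
- bearing: Steel ball bearing ring, 47 mm across, 14 mm high. Bystander. Origin at its underside or middle.
- wrench: Open spanner lying flat. Bystander. Origin at its underside or middle.
- tape: Cardboard-brown tape roll, 90 mm across, 48 mm high. Bystander. Origin at its underside or middle.
- carton: Brown cardboard carton 100 x 140 x 70 mm. Bystander. Origin at its underside or middle.
- can: Spray can, 66 mm across, 130 mm high. Bystander. Origin at its underside or middle.
- pack: Flat pack 110 x 70 x 25 mm. Bystander. Origin at its underside or middle.
- screwdriver: Screwdriver lying flat. Bystander. Origin at its underside or middle.
Not all that is in view belongs to the job. Leave any blue look-alike of the stand alone.

How it is judged:
On the way, in this order (a step that is already met when the one before it is completed fails the run):
1. the cover is turned past its detent to its open end (value of joint cover above 1.25 rad), for 0.2 s.
2. the gear's splines have entered the socket (horizontal distance between gear_shoulder and socket_mouth below 0.003 m and angle between the z axis of gear and the z axis of socket, either way round below 0.06 rad and z of gear_shoulder in the frame of socket below 0.07 m), for 0.1 s.
At the end, for the whole second after the job is handed in: The cover is open (over 1.25 rad); the gear is upright in the socket, within 3 mm of its axis and with its rim no more than 2 mm above the socket's face, the plunger pushed down over 11 mm; the gear presses on the socket and its plunger with over 5 N, is still gripped (over 3 N) and is still (horizontal distance between gear_shoulder and socket_mouth below 0.003 m and angle between the z axis of gear and the z axis of socket, either way round below 0.06 rad and z of gear_shoulder in the frame of socket below 0.052 m and value of joint plunger above 0.011 m and contact force between gear and socket above 5 N and contact force between the fingers and gear above 3 N and value of joint cover above 1.25 rad and linear speed of gear below 0.02 m/s); the arm keeps its last pose, push and grip.
It fails at once if a bystander or the plain wheel is disturbed (moved over 3 cm) (distance of any of bearing, wrench, tape, carton, can, pack, screwdriver, wheel from where it was at the start of the episode above 0.03 m).
It also fails if it takes over 58 s, if anything falls off the work surface, if the arm or the gripper's body presses on something with over 40 N, if the wrist force passes 120 N, or if a joint passes its speed limit or range.

### The arm

A 6-joint arm with a two-finger parallel gripper is mounted at the origin on the work surface. World frame = base frame: x ahead of the robot, y to its left, z up, the work surface at z = 0. Lengths are in m, angles in rad, forces in N, time in s.
With the tool pointing down it reaches from about 0.4 to 0.825 m from the base axis. Payload 7 kg.
Tool frame: the origin (TCP) lies midway between the tips of the shut fingers; the grasp point (between the pads) lies hold_point_z behind it (hold_point_z is the distance from the TCP to the grasp point, in m); z points along the fingers, y is the line along which they close (so a half turn about z gives the same grasp; the last joint's range is limited). The gripper opens to 88 mm and grips with 3 to 60 N. Pads are 19 mm wide; open, the fingers measure 130 mm over their backs; the gripper's body (78 mm by 193 mm) begins 47 mm behind the grasp point.
Start: joints at [-0.848, 0.359, 0.012, 0, -1.224, -0.288], TCP at [0.284, -0.612, 0.201] pointing down, gripper open.
Joint ranges: [-3.07, 3.07], [-1.43, 2.12], [-1.02, 1.25], [-3.03, 1.67], [-3.05, -0], [-3.03, 3.03]. Speed limits (rad/s): [2.39, 2.39, 3.01, 3.14, 3.14, 3.14].

### API

Orientations are given as [roll, pitch, yaw] about the fixed x, y, z axes, in that order (R = Rz(yaw) Ry(pitch) Rx(roll)).
In Python, from station import * gives the robot as it stands.
- The arm moves only by the tool apply_moves, never from a script. Its argument "steps" is a list of rows, each an object with "translation": the shift along the world's x, y, z scaled (see below), a list of three; "rotation": the turn, a rotation vector about the world's x, y, z scaled (see below), a list of three. A call has exactly 10 rows; each row is the pose to reach, as a shift and turn from the pose commanded when the call began; what a row does not reach only later rows make up. The controller multiplies each number of a shift by 250 mm and each number of a turn by 30 degrees. A row lasts 1/12 s, in which the tool goes at most 41.7 mm and 7.16 degrees, less where a joint would pass 70% of its speed; a pose out of reach is approached as far as the arm can. A call with a number of a shift or a turn outside -1 to 1 is refused whole. A call with a gripper value outside its range is refused whole. "jaw" is the closure, from -1 (fully open) to 1 (shut), so that 0 is half open, set as the call begins (left out, the last holds). The fingers move at their own pace and stop on an object; "newtons" is the grip in N (left out, the last holds). Time passes only in rows, so rows that repeat a pose let the fingers close, or fill a call up. It gives the time, the measured TCP pose, the force, the opening and the grip force at its end, in the units of the state.
- get_state(): the state, without advancing time (a new reading comes with each control period).
- grab_frame(name): name is "scene" or "top" or "wrist"; returns the picture (400x640x3 uint8, blue, green, red); there is no depth.
- camera_model(name): a dict with "fx", "fy", "cx", "cy" (pixels), "xyz" and "rotation" of the camera in the world. Camera axes: x right, y down, z forward; pixel columns grow to the right and rows downward; lengths in m; the calibration is good to about 2 mm. A picture is of the moment at which its call begins: read the wrist's pose just before it. camera_model takes no time and is no camera call; for the wrist camera it gives the pose at the moment of the call.
- job_done(): hands the job in; it is judged then, once.
The state is a dict: "t": time; "q": joint angles; "qd": joint speeds; "joint_efforts": joint torques, N m; "eef_pos": TCP position; "ee_rot": TCP orientation; "force": force on the tool from outside, world axes, zero at the start; "moment": the same for the moment, N m; "width": finger opening in m; "gripper_force": force on a finger pad.
Only numpy, scipy, OpenCV 4.12 (cv2) and the standard library are available. Lean on these libraries where they do the work, as an engineer would, in place of code of your own. Each camera call takes 0.05 s, during which the arm holds its last target. There are 200 camera calls.

## Working session

There is one attempt and no reset: what is moved stays moved. The work goes in short steps, Python scripts to look and compute and a tool call to move; the robot and the scene stay as the last step left them, time stands still between calls to the robot, and variables do not carry over. Pictures are saved under pics/ and viewed, at most 10 in all, crops included, and the job is handed in when it is done.

Besides the shell and the picture viewer there is one more tool, called after "Call:" by a JSON object that holds its "fn" and its "kwargs", one argument or row to a line. apply_moves: Moves the arm, as the interface text tells. Shifts and turns lie within -1 to 1; 1 stands for 250 mm of shift or 30 degrees of turn. Its arguments: {"type":"object","properties":{"steps":{"type":"array"},"jaw":{"type":"number"},"newtons":{"type":"number"}},"required":["steps"]}

```bash
ls; mkdir -p pics; python3 - <<'E'
from station import *
import cv2
s=get_state(); print({k:(v if not hasattr(v,'round') else v) for k,v in s.items()})
for n in ("top","scene"):
    f=grab_frame(n); cv2.imwrite(f"pics/{n}0.png",f); print(n,camera_model(n))
E
```

```text
pics
{'t': 0.0, 'q': array([-8.47884423e-01,  3.59375013e-01,  1.10638918e-02, -3.82406473e-04,
       -1.22411275e+00, -2.88116676e-01]), 'qd': array([ 0.00082498, -0.00014654, -0.00113592, -0.00044409,  0.00083415,
       -0.00124427]), 'joint_efforts': array([ 2.81075936e-04, -5.82715631e+01,  2.93050700e+01,  6.99755743e+00,
        6.74096664e-03, -1.71473589e-04]), 'eef_pos': array([ 0.28409027, -0.61170951,  0.20052679]), 'ee_rot': array([ 3.13993004e+00, -1.17840079e-04, -2.70692755e+00]), 'force': array([ 0.05246614,  0.13335537, -0.0600733 ]), 'moment': array([-0.00597929,  0.00675502,  0.03092944]), 'gripper_force': 0.0, 'width': 0.08757525634580585}
top {'fx': 437.4766290195799, 'fy': 437.4766290195799, 'cx': 320.11768106874155, 'cy': 205.19144408084244, 'xyz': array([0.19954774, 0.08176408, 1.85941992]), 'rotation': array([-2.94910077,  0.0138846 , -1.59609666])}
scene {'fx': 439.85581970182125, 'fy': 439.85581970182125, 'cx': 318.5882319871703, 'cy': 199.26907469910705, 'xyz': array([1.36212479, 0.26237549, 1.17015543]), 'rotation': array([-2.4737791 , -0.0188891 ,  1.79231088])}
```

View pics/top0.png

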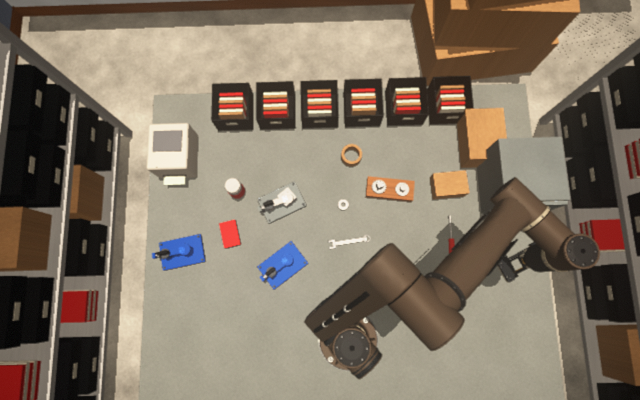

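View pics/scene0.png

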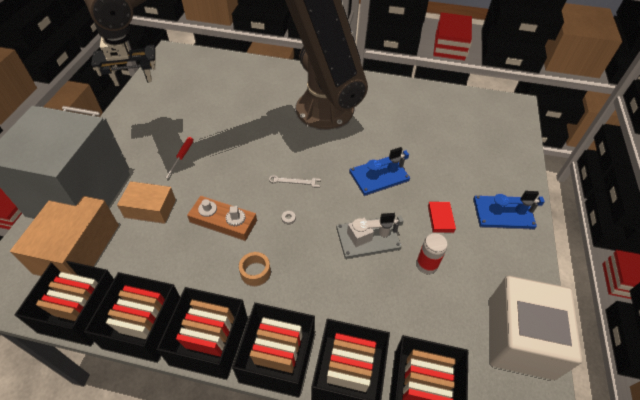

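Top view: the grey stand is at (281,202) with the black knob at about (267,207), and two blue look-alikes sit at (182,252) and (283,265). The rack is at (390,188), holding two candidates for the gear at (379,186) and (402,188). I'll enlarge both areas before reaching for either.

```bash
cat > h.py <<'E'
import numpy as np, cv2
from station import *
from scipy.spatial.transform import Rotation as R
def ray(m,u,v):
    d=R.from_euler('xyz',m['rotation']).as_matrix()@np.array([(u-m['cx'])/m['fx'],(v-m['cy'])/m['fy'],1.]); return np.array(m['xyz']),d
def onz(m,u,v,z):
    o,d=ray(m,u,v); return o+d*(z-o[2])/d[2]
def proj(m,p):
    c=R.from_euler('xyz',m['rotation']).as_matrix().T@(np.array(p)-m['xyz']); return np.array([m['cx']+m['fx']*c[0]/c[2],m['cy']+m['fy']*c[1]/c[2]])
E
python3 - <<'E'
from h import *
m=camera_model('top'); print(proj(m,[0,0,0]))
for n,u,v,z in [('stand',281,202,.02),('knob',267,207,.11),('gearA',379,186,.07),('B',402,188,.07)]: print(n,onz(m,u,v,z).round(3))
t=cv2.imread('pics/top0.png'); s=cv2.imread('pics/scene0.png')
r=lambda a:cv2.resize(a,(400,300),interpolation=cv2.INTER_CUBIC)
cv2.imwrite('pics/z0.png',np.vstack([np.hstack([r(t[177:225,250:314]),r(t[164:212,358:422])]),np.hstack([r(s[195:267,325:421]),r(s[180:252,175:271])])]))
E
```

```text
[347.69808805 339.72558686]
stand [0.577 0.266 0.02 ]
knob [0.54  0.314 0.11 ]
gearA [ 0.624 -0.151  0.07 ]
B [ 0.613 -0.247  0.07 ]
```

View pics/z0.png

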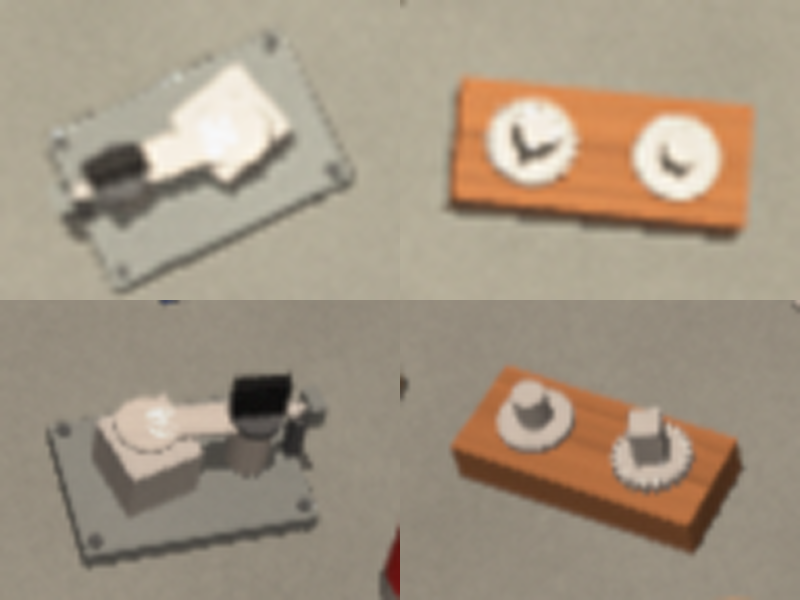

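Bottom right (scene) shows the rack's part at (235,213) with a toothed rim and a square head. That matches the gear, and it is top (379,186). The other, at top (402,188), has a round hub and a plain rim, so it's the wheel. The grey stand's black bar sits at top ≈(268,203), along the strip, with the disc at (285,199).

```bash
python3 - <<'E'
from h import *
m=camera_model('top')
k=onz(m,268.1,203.1,.118); d=onz(m,284.9,198.6,.077); g=onz(m,358+131*.16,164+140*.16,.05)
print(k,d,np.linalg.norm((d-k)[:2]),np.arctan2(*(d-k)[1::-1]),g)
# rack corner/edges
m2=camera_model('scene')
print('scene knob',onz(m2,325+260*.24,195+(380-300)*.24,.118), 'gear head top',onz(m2,175+(645-400)*.24,180+(410-300)*.24,.09))
w=camera_model('wrist'); s=get_state(); 
T=R.from_euler('xyz',s['ee_rot']); print('cam in tool',T.inv().apply(w['xyz']-s['eef_pos']),(T.inv()*R.from_euler('xyz',w['rotation'])).as_matrix().round(2),w['fx'])
E
```

```text
[0.55408144 0.30859984 0.118     ] [0.57959383 0.24376609 0.077     ] 0.06967278899724054 -1.1959017385244954 [ 0.62696149 -0.15361536  0.05      ]
scene knob [0.55529082 0.3111705  0.118     ] gear head top [ 0.61470395 -0.15229833  0.09      ]
cam in tool [ 0.07889344 -0.00024088 -0.18440776] [[ 0.   -0.96 -0.29]
 [ 1.   -0.    0.  ]
 [-0.   -0.29  0.96]] 281.08284137723086
```

Call:
{"fn": "apply_moves", "kwargs": {
  "steps": [
    {"translation":[0.12,0.12,0.04],"rotation":[0,0,0]},
    {"translation":[0.24,0.24,0.08],"rotation":[0,0,0]},
    {"translation":[0.36,0.36,0.12],"rotation":[0,0,0]},
    {"translation":[0.48,0.48,0.16],"rotation":[0,0,0]},
    {"translation":[0.6,0.6,0.2],"rotation":[0,0,0]},
    {"translation":[0.72,0.72,0.24],"rotation":[0,0,0]},
    {"translation":[0.84,0.84,0.28],"rotation":[0,0,0]},
    {"translation":[0.92,0.92,0.32],"rotation":[0,0,0]},
    {"translation":[0.96,1,0.36],"rotation":[0,0,0]},
    {"translation":[0.96,1,0.4],"rotation":[0,0,0]}
  ],
  "jaw": -1
}}

```text
t: 0.93
eef_pos: [0.5268, -0.3584, 0.3014]
ee_rot: [3.141, 0.0, -2.703]
force: [-1.3, -0.7, -0.4]
width: 0.0878
gripper_force: 0.0
```

Call:
{"fn": "apply_moves", "kwargs": {
  "steps": [
    {"translation":[0.05,0.12,0],"rotation":[0,0,0.15]},
    {"translation":[0.1,0.24,0],"rotation":[0,0,0.3]},
    {"translation":[0.16,0.36,0],"rotation":[0,0,0.45]},
    {"translation":[0.22,0.48,0],"rotation":[0,0,0.6]},
    {"translation":[0.28,0.6,0],"rotation":[0,0,0.75]},
    {"translation":[0.34,0.7,0],"rotation":[0,0,0.9]},
    {"translation":[0.36,0.77,0],"rotation":[0,0,1]},
    {"translation":[0.37,0.8,0],"rotation":[0,0,1]},
    {"translation":[0.37,0.8,0],"rotation":[0,0,1]},
    {"translation":[0.37,0.8,0],"rotation":[0,0,1]}
  ]
}}

```text
t: 1.77
eef_pos: [0.6165, -0.1624, 0.3012]
ee_rot: [3.141, -0.0, -2.184]
force: [-0.3, -0.7, 0.8]
width: 0.0875
gripper_force: 0.0
```

```bash
python3 - <<'E'
from h import *
import pickle
m=camera_model('wrist'); f=grab_frame('wrist'); cv2.imwrite('pics/w1.png',f); pickle.dump(m,open('w1.pkl','wb'))
print(get_state()['eef_pos'],get_state()['ee_rot'],proj(m,[.62,-.153,.09]))
E
```

```text
[ 0.61636516 -0.16290321  0.30138053] [ 3.14128547e+00 -3.51806492e-04 -2.18459348e+00] [315.75717471 176.89716947]
```

View pics/w1.png

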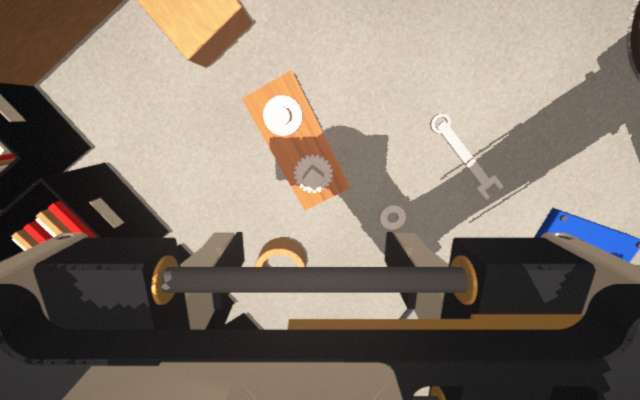

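The wrist view shows the gear with its square head at (313,173), in the gripper's own shadow, and the wheel at (283,115). This agrees with the estimate. Moving on to the knob.

Call:
{"fn": "apply_moves", "kwargs": {
  "steps": [
    {"translation":[-0.01,0.1,0],"rotation":[0,0,0.12]},
    {"translation":[-0.02,0.21,0],"rotation":[0,0,0.24]},
    {"translation":[-0.03,0.32,0],"rotation":[0,0,0.36]},
    {"translation":[-0.04,0.43,0],"rotation":[0,0,0.48]},
    {"translation":[-0.06,0.54,0],"rotation":[0,0,0.6]},
    {"translation":[-0.08,0.65,0],"rotation":[0,0,0.7]},
    {"translation":[-0.1,0.75,0],"rotation":[0,0,0.8]},
    {"translation":[-0.12,0.85,0],"rotation":[0,0,0.88]},
    {"translation":[-0.14,0.93,0],"rotation":[0,0,0.95]},
    {"translation":[-0.16,1,0],"rotation":[0,0,1]}
  ]
}}

```text
t: 2.65
eef_pos: [0.5765, 0.0877, 0.3017]
ee_rot: [-3.141, 0.0, -1.659]
force: [0.7, -0.7, 0.2]
width: 0.0879
gripper_force: 0.0
```

Call:
{"fn": "apply_moves", "kwargs": {
  "steps": [
    {"translation":[-0.01,0.1,-0.02],"rotation":[0,0,0.12]},
    {"translation":[-0.02,0.2,-0.04],"rotation":[0,0,0.24]},
    {"translation":[-0.03,0.3,-0.06],"rotation":[0,0,0.36]},
    {"translation":[-0.04,0.4,-0.08],"rotation":[0,0,0.48]},
    {"translation":[-0.05,0.5,-0.1],"rotation":[0,0,0.6]},
    {"translation":[-0.06,0.6,-0.12],"rotation":[0,0,0.7]},
    {"translation":[-0.07,0.7,-0.14],"rotation":[0,0,0.8]},
    {"translation":[-0.08,0.76,-0.16],"rotation":[0,0,0.88]},
    {"translation":[-0.08,0.76,-0.16],"rotation":[0,0,0.88]},
    {"translation":[-0.08,0.76,-0.16],"rotation":[0,0,0.88]}
  ]
}}

```text
t: 3.48
eef_pos: [0.5568, 0.2772, 0.261]
ee_rot: [3.141, -0.001, -1.2]
force: [-0.5, -0.7, -0.0]
width: 0.0877
gripper_force: 0.0
```

```bash
cat > snap.py <<'E'
from h import *
import pickle,sys
m=camera_model('wrist'); f=grab_frame('wrist'); cv2.imwrite(f'pics/{sys.argv[1]}.png',f); pickle.dump(m,open(sys.argv[1]+'.pkl','wb'))
s=get_state();print(s['t'],s['eef_pos'],s['ee_rot'],s['q'].round(2))
E
python3 snap.py w2
```

```text
3.5333 [0.55702904 0.27682079 0.26147621] [ 3.14127999e+00 -4.39993923e-04 -1.20031753e+00] [ 0.77  0.24 -0.02  0.   -1.31 -0.4 ]
```

View pics/w2.png

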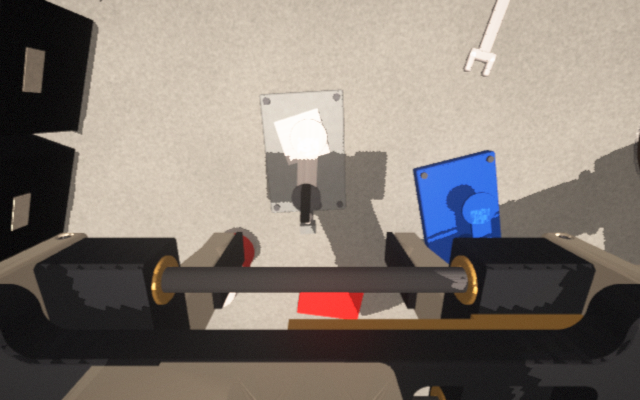

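The wrist view shows the grey stand's plate with corners at ~(261,95), (343,90), (347,210), (271,213), the black bar knob at ~(306,203) and the disc at (308,134), with the socket block turned slightly. I'll solve for the stand's pose from the plate corners.

```bash
python3 - <<'E'
from h import *
import pickle
m=pickle.load(open('w2.pkl','rb'))
f=cv2.imread('pics/w2.png')
# plate corners: local (-60,-60),(60,-60),(60,120),(-60,120); fit x,y,yaw by reprojection
px=np.array([[261,95],[343,90],[347,210],[271,213]],float)
from scipy.optimize import least_squares
L=np.array([[60,-60],[-60,-60],[-60,120],[60,120]])/1e3
L2=np.array([[-60,-60],[60,-60],[60,120],[-60,120]])/1e3
def w(p,l,z): c,s=np.cos(p[2]),np.sin(p[2]); return np.r_[p[0]+c*l[0]-s*l[1],p[1]+s*l[0]+c*l[1],z]
for Q in (L,L2):
    r=least_squares(lambda p:np.concatenate([proj(m,w(p,l,.02))-q for l,q in zip(Q,px)]),[.58,.24,.4]); print(r.x,r.cost,r.fun.round(1))
    p=r.x; K=w(p,[0,.08],.118); print('knob',K,proj(m,K),'mouth',proj(m,w(p,[0,0],.07)))
for u,v in px: print(onz(m,u,v,.02).round(4))
print('disc',onz(m,308,134,.077),'bar top',onz(m,306,192,.118))
cv2.imwrite('pics/z2.png',cv2.resize(f[80:240,240:370],(650,600*800//600),interpolation=cv2.INTER_CUBIC)[:600])
g=cv2.resize(f[85:235,240:370],None,fx=4,fy=4,interpolation=cv2.INTER_CUBIC)
cv2.imwrite('pics/z2.png',np.clip(255*(g/255.)**.6,0,255).astype(np.uint8))
E
```

```text
[0.5870542  0.23908224 0.4220207 ] 2.114466030985065 [-1.2 -0.4  1.2  0.1 -0.7 -0.   0.7  0.5]
knob [0.55428582 0.31206329 0.118     ] [305.77333679 208.01056499] mouth [303.19363212 138.45596319]
[0.58588316 0.24382956 0.43501184] 12604.487393163861 [ 82.1  -1.8 -84.    8.8 -74.5   6.7  75.8  -0.7]
knob [0.55216947 0.31637876 0.118     ] [306.13482493 211.67854198] mouth [302.75498552 142.20789798]
[0.6646 0.2088 0.02  ]
[0.5585 0.1603 0.02  ]
[0.4821 0.3237 0.02  ]
[0.594  0.3727 0.02  ]
disc [0.58326542 0.23094289 0.077     ] bar top [0.5612939  0.29283348 0.118     ]
```

View pics/z2.png

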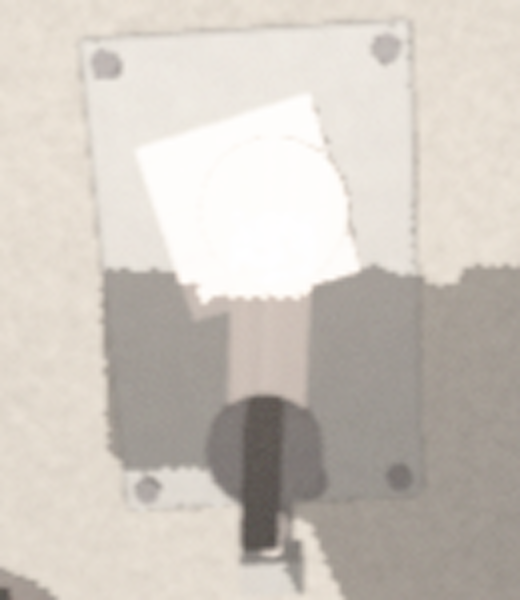

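```bash
python3 - <<'E'
from h import *
import pickle
m=pickle.load(open('w2.pkl','rb'))
p=[.5870542,.23908,.42202]
def w(p,l,z): c,s=np.cos(p[2]),np.sin(p[2]); return np.r_[p[0]+c*l[0]-s*l[1],p[1]+s*l[0]+c*l[1],z]
for n,l,z in [('far top',[0,.101],.118),('near top',[0,.059],.118),('near bot',[0,.059],.08),('far topL',[.006,.101],.118),('far topR',[-.006,.101],.118)]+[('sock',[sx*.029,sy*.029],.07) for sx in(-1,1) for sy in (-1,1)]:
    print(n,((proj(m,w(p,l,z))-[240,85])*4).round())
print(get_state()['eef_pos'])
# socket yaw from crop corners
c=[onz(m,240+x/4,85+y/4,.07)[:2] for x,y in [(136,150),(311,95),(360,268)]]
print(c,np.linalg.norm(c[1]-c[0]),np.linalg.norm(c[2]-c[1]),'ctr',(c[0]+c[2])/2,np.arctan2(*(c[1]-c[0])[::-1]),np.arctan2(*(c[2]-c[1])[::-1]))
E
```

```text
far top [267. 555.]
near top [259. 426.]
near bot [263. 396.]
far topL [248. 556.]
far topR [286. 555.]
sock [338. 117.]
sock [345. 297.]
sock [157. 126.]
sock [172. 306.]
[0.55702904 0.27682079 0.26147621]
[array([0.62927817, 0.23383821]), array([0.58287463, 0.19761783]), array([0.54761048, 0.24269166])] 0.05886599621550743 0.057229451058188045 ctr [0.58844433 0.23826494] -2.4788231434264083 2.23469072732545
```

```bash
python3 - <<'E'
import station
print([n for n in dir(station) if not n.startswith('_')], getattr(station,'hold_point_z',None), [k for k in station.get_state()])
E
```

```text
['Unreachable', 'camera_model', 'get_state', 'grab_frame', 'hold_point_z', 'job_done'] 0.0188 ['t', 'q', 'qd', 'joint_efforts', 'eef_pos', 'ee_rot', 'force', 'moment', 'gripper_force', 'width']
```

Call:
{"fn": "apply_moves", "kwargs": {
  "steps": [
    {"translation":[-0.01,0.08,0],"rotation":[0,0,0.05]},
    {"translation":[-0.01,0.137,-0.08],"rotation":[0,0,0.05]},
    {"translation":[-0.01,0.137,-0.18],"rotation":[0,0,0.05]},
    {"translation":[-0.01,0.137,-0.28],"rotation":[0,0,0.05]},
    {"translation":[-0.01,0.137,-0.38],"rotation":[0,0,0.05]},
    {"translation":[-0.01,0.137,-0.46],"rotation":[0,0,0.05]},
    {"translation":[-0.01,0.137,-0.52],"rotation":[0,0,0.05]},
    {"translation":[-0.01,0.137,-0.56],"rotation":[0,0,0.05]},
    {"translation":[-0.01,0.137,-0.58],"rotation":[0,0,0.05]},
    {"translation":[-0.01,0.137,-0.58],"rotation":[0,0,0.05]}
  ],
  "jaw": 0,
  "newtons": 30
}}

```text
t: 4.37
eef_pos: [0.5544, 0.3111, 0.116]
ee_rot: [3.141, -0.0, -1.174]
force: [-0.4, 1.0, 0.4]
width: 0.0437
gripper_force: 0.0
```

Straddling cleanly. Descend 27 mm (grasp point near 107 mm), then close.

Call:
{"fn": "apply_moves", "kwargs": {
  "steps": [
    {"translation":[0,0,-0.03],"rotation":[0,0,0]},
    {"translation":[0,0,-0.06],"rotation":[0,0,0]},
    {"translation":[0,0,-0.09],"rotation":[0,0,0]},
    {"translation":[0,0,-0.108],"rotation":[0,0,0]},
    {"translation":[0,0,-0.108],"rotation":[0,0,0]},
    {"translation":[0,0,-0.108],"rotation":[0,0,0]},
    {"translation":[0,0,-0.108],"rotation":[0,0,0]},
    {"translation":[0,0,-0.108],"rotation":[0,0,0]},
    {"translation":[0,0,-0.108],"rotation":[0,0,0]},
    {"translation":[0,0,-0.108],"rotation":[0,0,0]}
  ]
}}

```text
t: 5.2
eef_pos: [0.5544, 0.3122, 0.0898]
ee_rot: [-3.141, 0.0, -1.173]
force: [-0.0, 0.4, -0.8]
width: 0.0437
gripper_force: 0.0
```

Call:
{"fn": "apply_moves", "kwargs": {
  "steps": [
    {"translation":[0,0,0],"rotation":[0,0,0]},
    {"translation":[0,0,0],"rotation":[0,0,0]},
    {"translation":[0,0,0],"rotation":[0,0,0]},
    {"translation":[0,0,0],"rotation":[0,0,0]},
    {"translation":[0,0,0],"rotation":[0,0,0]},
    {"translation":[0,0,0],"rotation":[0,0,0]},
    {"translation":[0,0,0],"rotation":[0,0,0]},
    {"translation":[0,0,0],"rotation":[0,0,0]},
    {"translation":[0,0,0],"rotation":[0,0,0]},
    {"translation":[0,0,0],"rotation":[0,0,0]}
  ],
  "jaw": 1,
  "newtons": 30
}}

```text
t: 6.03
eef_pos: [0.555, 0.3127, 0.0896]
ee_rot: [-3.14, 0.0, -1.172]
force: [4.8, 3.1, -3.3]
width: 0.0111
gripper_force: 30.0
```

Gripped. Turning clockwise.

Call:
{"fn": "apply_moves", "kwargs": {
  "steps": [
    {"translation":[0,0,0],"rotation":[0,0,-0.1]},
    {"translation":[0,0,0],"rotation":[0,0,-0.2]},
    {"translation":[0,0,0],"rotation":[0,0,-0.3]},
    {"translation":[0,0,0],"rotation":[0,0,-0.4]},
    {"translation":[0,0,0],"rotation":[0,0,-0.5]},
    {"translation":[0,0,0],"rotation":[0,0,-0.6]},
    {"translation":[0,0,0],"rotation":[0,0,-0.7]},
    {"translation":[0,0,0],"rotation":[0,0,-0.8]},
    {"translation":[0,0,0],"rotation":[0,0,-0.9]},
    {"translation":[0,0,0],"rotation":[0,0,-1]}
  ]
}}

```text
t: 6.87
eef_pos: [0.556, 0.3129, 0.0897]
ee_rot: [-3.139, 0.002, -1.698]
force: [8.6, 2.5, -6.8]
width: 0.0108
gripper_force: 30.0
```

Call:
{"fn": "apply_moves", "kwargs": {
  "steps": [
    {"translation":[0,0,0],"rotation":[0,0,-0.1]},
    {"translation":[0,0,0],"rotation":[0,0,-0.2]},
    {"translation":[0,0,0],"rotation":[0,0,-0.3]},
    {"translation":[0,0,0],"rotation":[0,0,-0.4]},
    {"translation":[0,0,0],"rotation":[0,0,-0.5]},
    {"translation":[0,0,0],"rotation":[0,0,-0.6]},
    {"translation":[0,0,0],"rotation":[0,0,-0.7]},
    {"translation":[0,0,0],"rotation":[0,0,-0.8]},
    {"translation":[0,0,0],"rotation":[0,0,-0.9]},
    {"translation":[0,0,0],"rotation":[0,0,-1]}
  ]
}}

```text
t: 7.7
eef_pos: [0.557, 0.3125, 0.0897]
ee_rot: [-3.139, 0.003, -2.222]
force: [15.5, -0.4, -8.5]
width: 0.0112
gripper_force: 30.0
```

Call:
{"fn": "apply_moves", "kwargs": {
  "steps": [
    {"translation":[0,0,0],"rotation":[0,0,-0.1]},
    {"translation":[0,0,0],"rotation":[0,0,-0.2]},
    {"translation":[0,0,0],"rotation":[0,0,-0.3]},
    {"translation":[0,0,0],"rotation":[0,0,-0.4]},
    {"translation":[0,0,0],"rotation":[0,0,-0.5]},
    {"translation":[0,0,0],"rotation":[0,0,-0.6]},
    {"translation":[0,0,0],"rotation":[0,0,-0.66]},
    {"translation":[0,0,0],"rotation":[0,0,-0.68]},
    {"translation":[0,0,0],"rotation":[0,0,-0.68]},
    {"translation":[0,0,0],"rotation":[0,0,-0.68]}
  ]
}}

```text
t: 8.53
eef_pos: [0.5575, 0.312, 0.0897]
ee_rot: [-3.14, 0.004, -2.575]
force: [16.3, -1.7, -9.5]
width: 0.0112
gripper_force: 30.3
```

```bash
python3 - <<'E'
from h import *
s=get_state(); print(s['ee_rot'],s['eef_pos'],s['moment'],s['force'],s['width'],s['q'].round(2))
E
```

```text
[-3.13954089  0.00406604 -2.57545216] [0.55746419 0.31199303 0.08971082] [-0.59980473 -6.14651818  0.18214193] [16.34345706 -1.67559271 -9.52947427] 0.011195249722895779 [ 0.82  0.39 -0.22  0.   -0.96 -1.82]
```

Call:
{"fn": "apply_moves", "kwargs": {
  "steps": [
    {"translation":[0,0,0],"rotation":[0,0,0]},
    {"translation":[0,0,0],"rotation":[0,0,0]},
    {"translation":[0,0,0],"rotation":[0,0,0]},
    {"translation":[0,0,0],"rotation":[0,0,0]},
    {"translation":[0,0,0.04],"rotation":[0,0,0]},
    {"translation":[0,0,0.12],"rotation":[0,0,0]},
    {"translation":[0,0,0.24],"rotation":[0,0,0]},
    {"translation":[0,0,0.38],"rotation":[0,0,0]},
    {"translation":[0,0,0.52],"rotation":[0,0,0]},
    {"translation":[0,0,0.66],"rotation":[0,0,0]}
  ],
  "jaw": 0
}}

```text
t: 9.37
eef_pos: [0.5537, 0.3118, 0.2572]
ee_rot: [3.142, 0.0, -2.576]
force: [0.8, 0.1, 0.1]
width: 0.0437
gripper_force: 0.0
```

Call:
{"fn": "apply_moves", "kwargs": {
  "steps": [
    {"translation":[0.04,-0.08,0],"rotation":[0,0,0.04]},
    {"translation":[0.08,-0.16,0],"rotation":[0,0,0.1]},
    {"translation":[0.11,-0.23,0],"rotation":[0,0,0.15]},
    {"translation":[0.137,-0.29,0],"rotation":[0,0,0.19]},
    {"translation":[0.137,-0.29,0],"rotation":[0,0,0.19]},
    {"translation":[0.137,-0.29,0],"rotation":[0,0,0.19]},
    {"translation":[0.137,-0.29,0],"rotation":[0,0,0.19]},
    {"translation":[0.137,-0.29,0],"rotation":[0,0,0.19]},
    {"translation":[0.137,-0.29,0],"rotation":[0,0,0.19]},
    {"translation":[0.137,-0.29,0],"rotation":[0,0,0.19]}
  ],
  "jaw": -1
}}

```text
t: 10.2
eef_pos: [0.5883, 0.2402, 0.2545]
ee_rot: [3.142, -0.0, -2.476]
force: [0.0, -0.2, -0.7]
width: 0.0872
gripper_force: 0.0
```

```bash
python3 snap.py w3; python3 - <<'E'
from h import *
f=cv2.imread('pics/w3.png')
cv2.imwrite('pics/z3.png',cv2.resize(f[90:240,220:420],(800,600),interpolation=cv2.INTER_CUBIC))
E
```

```text
10.25 [0.58828394 0.24006551 0.25441155] [ 3.14156831e+00 -2.20801260e-04 -2.47577328e+00] [ 0.69  0.27  0.   -0.   -1.31 -1.6 ]
```

View pics/z3.png

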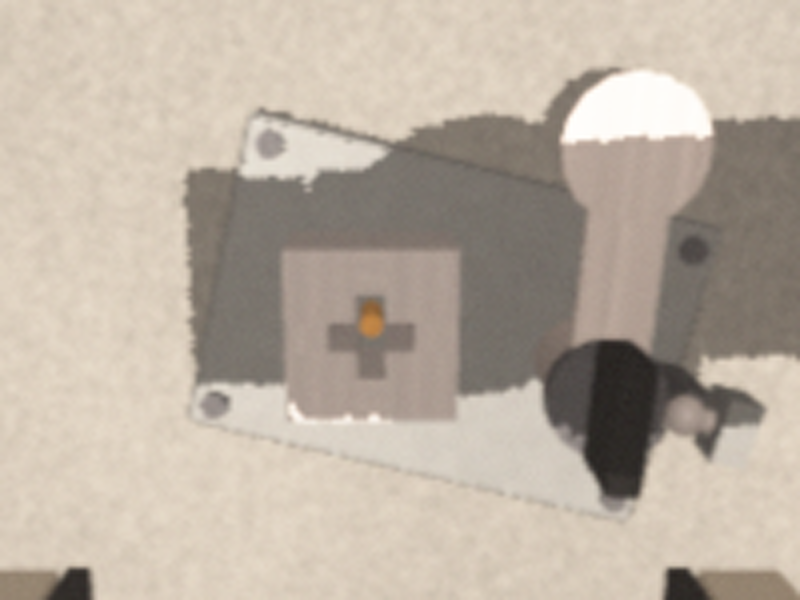

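The view shows the cover swung fully aside (disc at crop (638,140)), and the socket's cross hole at crop centre (371,337) with the brass plunger in it. The knob's readings while it turned also give its axis mechanically, at (0.5558, 0.3109), so I can cross-check the socket fit with that.

```bash
cat > fitw3.py <<'E'
from h import *
import pickle
from scipy.optimize import least_squares
m=pickle.load(open('w3.pkl','rb'))
def w(p,l,z): c,s=np.cos(p[2]),np.sin(p[2]); return np.r_[p[0]+c*l[0]-s*l[1],p[1]+s*l[0]+c*l[1],z]
cr=lambda x,y:np.array([220+x/4,90+y/4])
a=.0145*2;
pts=[]
# image right = tool y, image down = -tool x (frame at yaw -2.476): tool x=(c,s), tool y = world (s,-c)-> local -y
blk=[((282,250),(1,1)),((462,250),(1,-1)),((458,420),(-1,-1)),((288,420),(-1,1))]
O=[(cr(*q),np.array(l)*.029) for q,l in blk]
sl=[((328,337),(0,.0143)),((415,337),(0,-.0143)),((371,296),(.0143,0)),((371,379),(-.0143,0))]
S=[(cr(*q),np.array(l)) for q,l in sl]
for n,D in(('blk',O),('slot',S),('all',O+S)):
    r=least_squares(lambda p:np.concatenate([proj(m,w(p,l,.07))-q for q,l in D]),[.588,.24,-2.476]); print(n,r.x,r.fun.round(1))
# plate corners in w3
P=[((258,108),(60,-60)),((192,420),(-60,-60)),((630,520),(-60,120)),((718,228),(60,120))]
best=None
for y0 in (.42,):
  r=least_squares(lambda p:np.concatenate([proj(m,w(p,np.array(l)/1e3,.02))-cr(*q) for q,l in P]),[.588,.24,y0]); print('plate',r.x,r.fun.round(1))
  print('knob by plate',w(r.x,[0,.08],0)); y=r.x[2]; print('socket from mech knob',.5558+.08*np.sin(y),.3109-.08*np.cos(y))
E
python3 fitw3.py
```

```text
blk [ 0.58903248  0.23938851 -2.47311151] [ 0.4  0.  -0.3 -0.1 -0.1 -0.  -0.   0.1]
slot [ 0.5894452   0.23918027 -2.47613922] [ 0.1  0.1 -0.2  0.1  0.1 -0.2  0.1 -0. ]
all [ 0.58923856  0.23928434 -2.47350387] [ 0.2  0.1 -0.4 -0.  -0.3  0.1 -0.2  0.2  0.3  0.1 -0.1  0.   0.2 -0.3
  0.3 -0.1]
plate [0.5970722  0.24495931 0.45353316] [-17.2  85.5  12.9 -69.9  22.9 -68.5 -21.4  78. ]
knob by plate [0.56202066 0.31687169 0.        ]
socket from mech knob 0.5908515386327917 0.2389876252688461
```

Call:
{"fn": "apply_moves", "kwargs": {
  "steps": [
    {"translation":[0.01,-0.12,0.04],"rotation":[0,0,0]},
    {"translation":[0.02,-0.24,0.04],"rotation":[0,0,0]},
    {"translation":[0.03,-0.36,0.04],"rotation":[0,0,0]},
    {"translation":[0.04,-0.48,0.04],"rotation":[0,0,0]},
    {"translation":[0.05,-0.6,0.04],"rotation":[0,0,0]},
    {"translation":[0.06,-0.72,0.04],"rotation":[0,0,0]},
    {"translation":[0.07,-0.84,0.04],"rotation":[0,0,0]},
    {"translation":[0.08,-0.94,0.04],"rotation":[0,0,0]},
    {"translation":[0.08,-1,0.04],"rotation":[0,0,0]},
    {"translation":[0.08,-1,0.04],"rotation":[0,0,0]}
  ]
}}

```text
t: 11.08
eef_pos: [0.6084, -0.0127, 0.2644]
ee_rot: [-3.141, -0.0, -2.479]
force: [-0.2, 0.1, -0.7]
width: 0.0874
gripper_force: 0.0
```

Call:
{"fn": "apply_moves", "kwargs": {
  "steps": [
    {"translation":[0.01,-0.12,0],"rotation":[0,0,0]},
    {"translation":[0.02,-0.24,0],"rotation":[0,0,0]},
    {"translation":[0.03,-0.36,-0.02],"rotation":[0,0,0]},
    {"translation":[0.05,-0.48,-0.04],"rotation":[0,0,0]},
    {"translation":[0.06,-0.57,-0.04],"rotation":[0,0,0]},
    {"translation":[0.06,-0.58,-0.04],"rotation":[0,0,0]},
    {"translation":[0.06,-0.58,-0.04],"rotation":[0,0,0]},
    {"translation":[0.06,-0.58,-0.04],"rotation":[0,0,0]},
    {"translation":[0.06,-0.58,-0.04],"rotation":[0,0,0]},
    {"translation":[0.06,-0.58,-0.04],"rotation":[0,0,0]}
  ]
}}

```text
t: 11.92
eef_pos: [0.6237, -0.1541, 0.2548]
ee_rot: [-3.141, 0.0, -2.475]
force: [-1.1, 0.5, -0.8]
width: 0.0877
gripper_force: 0.0
```

```bash
python3 snap.py w4; python3 - <<'E'
from h import *
f=cv2.imread('pics/w4.png')
g=cv2.resize(f[110:230,240:400],(800,600),interpolation=cv2.INTER_CUBIC)
cv2.imwrite('pics/z4.png',np.clip(255*(g/255.)**.7,0,255).astype(np.uint8))
E
```

```text
11.9667 [ 0.6237013  -0.15426373  0.25477974] [-3.14137774e+00  4.36446464e-04 -2.47496422e+00] [ 0.06  0.28  0.02 -0.   -1.31 -0.96]
```

View pics/z4.png

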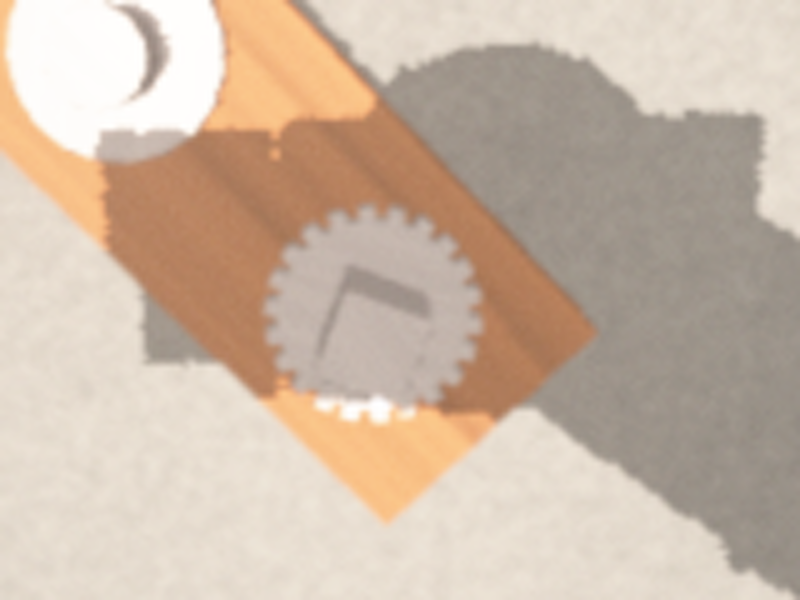

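The view shows the toothed gear with its rim centred at crop (373,312) and its square head turned about 20° in the picture. The top face's far edge runs (350,290)–(431,317), and its base edge (350,265)–(430,294).

```bash
python3 - <<'E'
from h import *
import pickle
m=pickle.load(open('w4.pkl','rb'))
c=lambda x,y,z:onz(m,240+x/5,110+y/5,z)[:2]
ctr=c(373.5,312,.0475); print('rim',ctr, c(263,312,.0475)-c(484,312,.0475))
for e,z in (((350,290,431,317),.09),((350,265,430,294),.05),((348,290,318,358),.09),((348,267,318,358),.07)):
    a,b=c(*e[:2],z),c(*e[2:],z); print(a,b,np.linalg.norm(a-b),np.arctan2(*(b-a)[::-1]))
# predicted head top for candidate yaws
for y in np.arange(-2.6,-1.7,.1):
    R2=lambda l:np.r_[ctr+np.array([[np.cos(y),-np.sin(y)],[np.sin(y),np.cos(y)]])@l,.09]
    print(round(y,2),[((proj(m,R2(np.array(l)*.012))-[240,110])*5).round().tolist() for l in((1,1),(1,-1),(-1,-1),(-1,1))])
m=pickle.load(open('w3.pkl','rb')); print('plate corners w3',[onz(m,220+x/4,90+y/4,.02).round(4)[:2] for x,y in ((258,108),(192,420),(630,520),(718,228))])
E
```

```text
rim [ 0.62502249 -0.15181474] [ 0.03873467 -0.04922462]
[ 0.61738889 -0.16551466] [ 0.61016993 -0.14516018] 0.021596709493777705 1.911618069656122
[ 0.61820191 -0.16554378] [ 0.610782   -0.14286505] 0.023861682001442917 1.886994133297005
[ 0.61769993 -0.16590993] [ 0.63628604 -0.16112482] 0.01919220072338656 0.2519841823731352
[ 0.61604686 -0.16756493] [ 0.64055709 -0.15871703] 0.02605833351678694 0.34642997354073224
-2.6 [[333.0, 294.0], [427.0, 306.0], [414.0, 397.0], [322.0, 386.0]]
-2.5 [[328.0, 299.0], [423.0, 301.0], [419.0, 393.0], [326.0, 391.0]]
-2.4 [[323.0, 303.0], [418.0, 296.0], [424.0, 388.0], [331.0, 395.0]]
-2.3 [[319.0, 309.0], [413.0, 292.0], [428.0, 383.0], [336.0, 399.0]]
-2.2 [[315.0, 314.0], [407.0, 289.0], [432.0, 378.0], [342.0, 402.0]]
-2.1 [[313.0, 320.0], [401.0, 286.0], [435.0, 372.0], [348.0, 405.0]]
-2.0 [[310.0, 326.0], [395.0, 283.0], [437.0, 366.0], [354.0, 407.0]]
-1.9 [[309.0, 333.0], [388.0, 282.0], [439.0, 360.0], [360.0, 409.0]]
-1.8 [[308.0, 339.0], [382.0, 281.0], [440.0, 353.0], [367.0, 410.0]]
plate corners w3 [array([0.5572, 0.1622]), array([0.6667, 0.2111]), array([0.5926, 0.3727]), array([0.4865, 0.3209])]
```

Gear axis is at about (0.625, -0.1517), with face directions near 1.90 rad, so tool yaw is -2.81. Going down over the head.

Call:
{"fn": "apply_moves", "kwargs": {
  "steps": [
    {"translation":[0.005,0.01,-0.03],"rotation":[0,0,-0.12]},
    {"translation":[0.005,0.01,-0.1],"rotation":[0,0,-0.24]},
    {"translation":[0.005,0.01,-0.18],"rotation":[0,0,-0.36]},
    {"translation":[0.005,0.01,-0.26],"rotation":[0,0,-0.48]},
    {"translation":[0.005,0.01,-0.34],"rotation":[0,0,-0.58]},
    {"translation":[0.005,0.01,-0.42],"rotation":[0,0,-0.64]},
    {"translation":[0.005,0.01,-0.5],"rotation":[0,0,-0.64]},
    {"translation":[0.005,0.01,-0.56],"rotation":[0,0,-0.64]},
    {"translation":[0.005,0.01,-0.6],"rotation":[0,0,-0.64]},
    {"translation":[0.005,0.01,-0.6],"rotation":[0,0,-0.64]}
  ],
  "jaw": 0
}}

```text
t: 12.8
eef_pos: [0.6235, -0.1522, 0.1022]
ee_rot: [3.14, -0.003, -2.811]
force: [-0.2, 0.2, -0.2]
width: 0.0437
gripper_force: 0.0
```

Call:
{"fn": "apply_moves", "kwargs": {
  "steps": [
    {"translation":[0,0,-0.04],"rotation":[0,0,0]},
    {"translation":[0,0,-0.08],"rotation":[0,0,0]},
    {"translation":[0,0,-0.12],"rotation":[0,0,0]},
    {"translation":[0,0,-0.16],"rotation":[0,0,0]},
    {"translation":[0,0,-0.18],"rotation":[0,0,0]},
    {"translation":[0,0,-0.19],"rotation":[0,0,0]},
    {"translation":[0,0,-0.195],"rotation":[0,0,0]},
    {"translation":[0,0,-0.195],"rotation":[0,0,0]},
    {"translation":[0,0,-0.195],"rotation":[0,0,0]},
    {"translation":[0,0,-0.195],"rotation":[0,0,0]}
  ]
}}

```text
t: 13.63
eef_pos: [0.6252, -0.153, 0.0562]
ee_rot: [-3.141, 0.001, -2.811]
force: [-0.0, 0.9, -0.3]
width: 0.0439
gripper_force: 0.0
```

Now close with a firm grip.

Call:
{"fn": "apply_moves", "kwargs": {
  "steps": [
    {"translation":[0,0,0],"rotation":[0,0,0]},
    {"translation":[0,0,0],"rotation":[0,0,0]},
    {"translation":[0,0,0],"rotation":[0,0,0]},
    {"translation":[0,0,0],"rotation":[0,0,0]},
    {"translation":[0,0,0],"rotation":[0,0,0]},
    {"translation":[0,0,0],"rotation":[0,0,0]},
    {"translation":[0,0,0],"rotation":[0,0,0]},
    {"translation":[0,0,0],"rotation":[0,0,0]},
    {"translation":[0,0,0],"rotation":[0,0,0]},
    {"translation":[0,0,0],"rotation":[0,0,0]}
  ],
  "jaw": 1,
  "newtons": 55
}}

```text
t: 14.47
eef_pos: [0.6249, -0.1529, 0.0559]
ee_rot: [-3.141, 0.0, -2.811]
force: [-0.8, 0.4, 2.5]
width: 0.0229
gripper_force: 54.7
```

```bash
python3 -c "
from h import *
s=get_state(); print(s['ee_rot'],s['eef_pos'],s['moment'],s['force'],s['width'],s['gripper_force'])"
```

```text
[-3.14147668e+00  1.54987747e-04 -2.81138529e+00] [ 0.62488902 -0.15293125  0.05587612] [0.20742309 0.24686797 0.09710406] [-0.75253327  0.35798689  2.46646392] 0.022931248891885227 54.748790860176086
```

Gripped (22.9 mm, 55 N). Lifting straight out.

Call:
{"fn": "apply_moves", "kwargs": {
  "steps": [
    {"translation":[0,0,0.04],"rotation":[0,0,0]},
    {"translation":[0,0,0.1],"rotation":[0,0,0]},
    {"translation":[0,0,0.17],"rotation":[0,0,0]},
    {"translation":[0,0,0.24],"rotation":[0,0,0]},
    {"translation":[0,0,0.31],"rotation":[0,0,0]},
    {"translation":[0,0,0.38],"rotation":[0,0,0]},
    {"translation":[0,0.06,0.43],"rotation":[0,0,0.08]},
    {"translation":[0,0.12,0.46],"rotation":[0,0,0.16]},
    {"translation":[-0.01,0.22,0.48],"rotation":[0,0,0.24]},
    {"translation":[-0.02,0.32,0.48],"rotation":[0,0,0.32]}
  ]
}}

```text
t: 15.3
eef_pos: [0.6197, -0.0715, 0.1764]
ee_rot: [3.141, 0.001, -2.641]
force: [0.4, 0.8, -4.9]
width: 0.0235
gripper_force: 54.8
```

Call:
{"fn": "apply_moves", "kwargs": {
  "steps": [
    {"translation":[-0.01,0.11,0],"rotation":[0,0,0.08]},
    {"translation":[-0.02,0.22,0],"rotation":[0,0,0.16]},
    {"translation":[-0.03,0.33,0],"rotation":[0,0,0.22]},
    {"translation":[-0.04,0.44,0],"rotation":[0,0,0.28]},
    {"translation":[-0.05,0.55,0],"rotation":[0,0,0.32]},
    {"translation":[-0.06,0.66,0],"rotation":[0,0,0.32]},
    {"translation":[-0.07,0.77,0],"rotation":[0,0,0.32]},
    {"translation":[-0.08,0.87,0],"rotation":[0,0,0.32]},
    {"translation":[-0.09,0.95,0],"rotation":[0,0,0.32]},
    {"translation":[-0.1,1,0],"rotation":[0,0,0.32]}
  ]
}}

```text
t: 16.13
eef_pos: [0.5935, 0.18, 0.1749]
ee_rot: [3.141, -0.001, -2.473]
force: [0.8, -0.5, -3.4]
width: 0.0233
gripper_force: 54.8
```

```bash
python3 -c "
from h import *
s=get_state(); print(s['ee_rot'],s['eef_pos'],s['moment'],s['force'],s['width'],s['gripper_force'])
d=np.array([.5892,.2386])-s['eef_pos'][:2]; print(d/.25, (-2.4745-s['ee_rot'][2])/np.radians(30))"
```

```text
[ 3.14073783e+00 -1.19084468e-03 -2.47299127e+00] [0.59348347 0.17996852 0.17489476] [-0.02121495 -0.01750325 -0.02670846] [ 0.83451295 -0.45513402 -3.44931591] 0.02330910950744702 54.759201407432556
[-0.01713386  0.23452593] -0.00288146632430683
```

Call:
{"fn": "apply_moves", "kwargs": {
  "steps": [
    {"translation":[-0.005,0.08,0],"rotation":[0,0,0]},
    {"translation":[-0.01,0.16,0],"rotation":[0,0,0]},
    {"translation":[-0.017,0.2,0],"rotation":[0,0,0]},
    {"translation":[-0.017,0.235,0],"rotation":[0,0,0]},
    {"translation":[-0.017,0.235,-0.04],"rotation":[0,0,0]},
    {"translation":[-0.017,0.235,-0.08],"rotation":[0,0,0]},
    {"translation":[-0.017,0.235,-0.12],"rotation":[0,0,0]},
    {"translation":[-0.017,0.235,-0.15],"rotation":[0,0,0]},
    {"translation":[-0.017,0.235,-0.15],"rotation":[0,0,0]},
    {"translation":[-0.017,0.235,-0.15],"rotation":[0,0,0]}
  ]
}}

```text
t: 16.97
eef_pos: [0.5903, 0.2349, 0.1373]
ee_rot: [-3.141, -0.002, -2.477]
force: [-0.5, 0.3, -4.1]
width: 0.0232
gripper_force: 54.8
```

```bash
python3 snap.py w5; python3 -c "
from h import *
s=get_state(); print(s['force'],s['width'])
d=np.array([.5892,.2386])-s['eef_pos'][:2]; print(d/.25, (-2.4745-s['ee_rot'][2])/np.radians(30))
f=cv2.imread('pics/w5.png')
cv2.imwrite('pics/z5.png',cv2.resize(f[90:270,220:420],(660,594),interpolation=cv2.INTER_CUBIC))"
```

```text
17.0167 [0.59077804 0.23525284 0.13808374] [-3.14127871e+00 -4.29241301e-04 -2.47688887e+00] [ 0.69  0.34 -0.17  0.   -1.07 -1.59]
[ 0.34147317 -0.13883287 -3.53929602] 0.023153459424949188
[-0.00631214  0.01338865] 0.00456239744430606
```

View pics/z5.png

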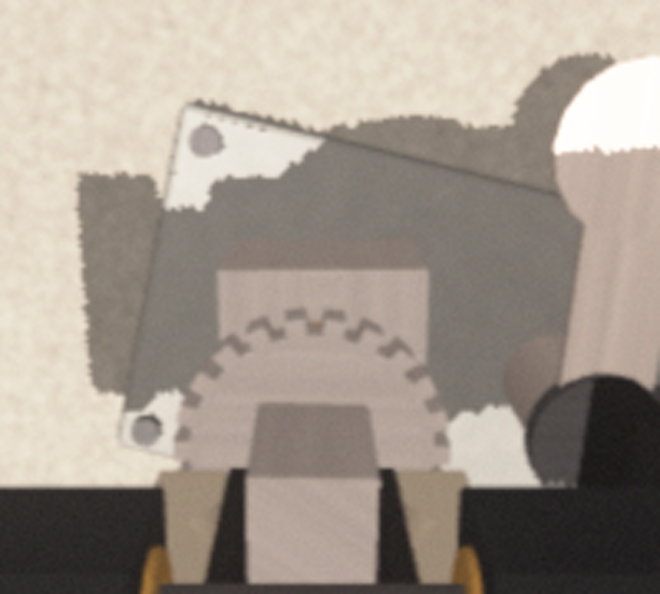

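The view shows the gear in hand, rim spanning crop x 181–450, with the socket block behind it spanning 217–430. The gripper is still a few mm short of the target. I'll compare the gear and block numerically in the same frame.

```bash
python3 -c "
from h import *
import pickle
m=pickle.load(open('w5.pkl','rb')); s=get_state(); y=-2.477
ty=np.array([np.sin(y),-np.cos(y)]); tx=np.array([np.cos(y),np.sin(y)])
o=s['eef_pos'][:2]
p=lambda x,yy,z:onz(m,220+x/3.3,90+yy/3.3,z)[:2]
zr=s['eef_pos'][2]-.0492+.039
for n,q in (('rimL',p(181,460,zr)),('rimR',p(450,460,zr)),('headL',p(247,478,s['eef_pos'][2]+.0348)),('headR',p(381,478,s['eef_pos'][2]+.0348)),('blkTL',p(217,270,.07)),('blkTR',p(430,270,.07)),('rimtop',p(315,312,zr+.005))): print(n,(q-o)@ty,(q-o)@tx)
print(s['eef_pos'],s['ee_rot'])"
```

```text
rimL -0.029323130107934726 -0.003920912779285418
rimR 0.031514471286112414 -0.003935894952260964
headL -0.011176798578394131 0.011961744243658479
headR 0.012241628381118431 0.011955577617210882
blkTL -0.02578586405838102 0.027948891867641948
blkTR 0.032981221874111066 0.02794430132152709
rimtop 0.0008970583221879854 0.0317951707107387
[0.59077804 0.23525284 0.13808374] [-3.14127871e+00 -4.29241301e-04 -2.47688887e+00]
```

Call:
{"fn": "apply_moves", "kwargs": {
  "steps": [
    {"translation":[-0.005,0.013,0],"rotation":[0,0,0]},
    {"translation":[-0.005,0.013,0],"rotation":[0,0,0]},
    {"translation":[-0.005,0.013,-0.02],"rotation":[0,0,0]},
    {"translation":[-0.005,0.013,-0.04],"rotation":[0,0,0]},
    {"translation":[-0.005,0.013,-0.06],"rotation":[0,0,0]},
    {"translation":[-0.005,0.013,-0.07],"rotation":[0,0,0]},
    {"translation":[-0.005,0.013,-0.08],"rotation":[0,0,0]},
    {"translation":[-0.005,0.013,-0.09],"rotation":[0,0,0]},
    {"translation":[-0.005,0.013,-0.1],"rotation":[0,0,0]},
    {"translation":[-0.005,0.013,-0.1],"rotation":[0,0,0]}
  ]
}}

```text
t: 17.85
eef_pos: [0.589, 0.2389, 0.1125]
ee_rot: [3.141, -0.001, -2.476]
force: [-0.7, -0.3, -4.6]
width: 0.0232
gripper_force: 54.8
```

```bash
cat > st.py <<'E'
from h import *
s=get_state(); print(s['t'],s['ee_rot'].round(4),s['eef_pos'].round(4),'M',s['moment'].round(2),'F',s['force'].round(1),s['width'],s['gripper_force'])
E
python3 st.py
```

```text
17.85 [ 3.1415e+00 -1.0000e-03 -2.4765e+00] [0.589  0.2389 0.1125] M [-0.03  0.1  -0.01] F [-0.7 -0.3 -4.6] 0.02321979029083465 54.7589385509491
```

Already ~7 mm inside with no contact force, so the splines have entered. Continuing down onto the plunger.

Call:
{"fn": "apply_moves", "kwargs": {
  "steps": [
    {"translation":[0,0,-0.015],"rotation":[0,0,0]},
    {"translation":[0,0,-0.03],"rotation":[0,0,0]},
    {"translation":[0,0,-0.045],"rotation":[0,0,0]},
    {"translation":[0,0,-0.06],"rotation":[0,0,0]},
    {"translation":[0,0,-0.07],"rotation":[0,0,0]},
    {"translation":[0,0,-0.08],"rotation":[0,0,0]},
    {"translation":[0,0,-0.09],"rotation":[0,0,0]},
    {"translation":[0,0,-0.1],"rotation":[0,0,0]},
    {"translation":[0,0,-0.105],"rotation":[0,0,0]},
    {"translation":[0,0,-0.105],"rotation":[0,0,0]}
  ]
}}

```text
t: 18.68
eef_pos: [0.5897, 0.2391, 0.0885]
ee_rot: [-3.141, 0.001, -2.476]
force: [-3.8, -2.1, 7.9]
width: 0.0231
gripper_force: 54.8
```

```bash
python3 st.py
```

```text
18.6833 [-3.1409e+00  1.2000e-03 -2.4758e+00] [0.5897 0.2391 0.0885] M [-0.65  1.84  0.  ] F [-3.8 -2.1  7.9] 0.023075881435771876 54.758790135383606
```

Call:
{"fn": "apply_moves", "kwargs": {
  "steps": [
    {"translation":[-0.001,-0.001,-0.005],"rotation":[0,0,0]},
    {"translation":[-0.002,-0.002,-0.01],"rotation":[0,0,0]},
    {"translation":[-0.003,-0.002,-0.015],"rotation":[0,0,0]},
    {"translation":[-0.003,-0.002,-0.02],"rotation":[0,0,0]},
    {"translation":[-0.003,-0.002,-0.022],"rotation":[0,0,0]},
    {"translation":[-0.003,-0.002,-0.024],"rotation":[0,0,0]},
    {"translation":[-0.003,-0.002,-0.024],"rotation":[0,0,0]},
    {"translation":[-0.003,-0.002,-0.024],"rotation":[0,0,0]},
    {"translation":[-0.003,-0.002,-0.024],"rotation":[0,0,0]},
    {"translation":[-0.003,-0.002,-0.024],"rotation":[0,0,0]}
  ]
}}

```text
t: 19.52
eef_pos: [0.5897, 0.2389, 0.0859]
ee_rot: [-3.14, 0.004, -2.475]
force: [-11.7, -3.5, 29.2]
width: 0.0234
gripper_force: 54.8
```

```bash
python3 st.py
```

```text
19.5167 [-3.14    0.0041 -2.4748] [0.5897 0.2389 0.0859] M [-1.13  4.71  0.04] F [-11.7  -3.5  29.2] 0.023406317936649414 54.79869067668915
```

The rise from the rack grip is exactly 30.0 mm, which is the home position, with ~30 N of axial press. I'll ease the side load slightly, then check with a last picture.

Call:
{"fn": "apply_moves", "kwargs": {
  "steps": [
    {"translation":[-0.003,-0.001,0],"rotation":[0,0,0]},
    {"translation":[-0.006,-0.002,0],"rotation":[0,0,0]},
    {"translation":[-0.006,-0.002,0],"rotation":[0,0,0]},
    {"translation":[-0.006,-0.002,0],"rotation":[0,0,0]},
    {"translation":[-0.006,-0.002,0],"rotation":[0,0,0]},
    {"translation":[-0.006,-0.002,0],"rotation":[0,0,0]},
    {"translation":[-0.006,-0.002,0],"rotation":[0,0,0]},
    {"translation":[-0.006,-0.002,0],"rotation":[0,0,0]},
    {"translation":[-0.006,-0.002,0],"rotation":[0,0,0]},
    {"translation":[-0.006,-0.002,0],"rotation":[0,0,0]}
  ]
}}

```text
t: 20.35
eef_pos: [0.5896, 0.2389, 0.0858]
ee_rot: [-3.139, 0.006, -2.475]
force: [-6.4, -4.5, 24.5]
width: 0.0233
gripper_force: 54.8
```

```bash
python3 st.py; python3 snap.py w6; python3 -c "
from h import *
a=cv2.imread('pics/w6.png'); b=grab_frame('scene')
cv2.imwrite('pics/z6.png',np.hstack([cv2.resize(a[90:270,220:420],(400,360),interpolation=cv2.INTER_CUBIC),cv2.resize(b[190:262,330:410],(400,360),interpolation=cv2.INTER_CUBIC)]))"; python3 st.py
```

```text
20.35 [-3.1394  0.0063 -2.4746] [0.5896 0.2389 0.0858] M [-0.96  2.64  0.03] F [-6.4 -4.5 24.5] 0.0233449739025272 54.78285491466522
20.4 [0.58959444 0.23896508 0.08588271] [-3.13938399  0.00637251 -2.47461152] [ 0.69  0.38 -0.23  0.   -0.95 -1.6 ]
20.45 [-3.1394  0.0063 -2.4746] [0.5896 0.239  0.0859] M [-0.96  2.64  0.06] F [-5.8 -2.4 24.3] 0.02316252481565323 54.78286564350128
```

View pics/z6.png

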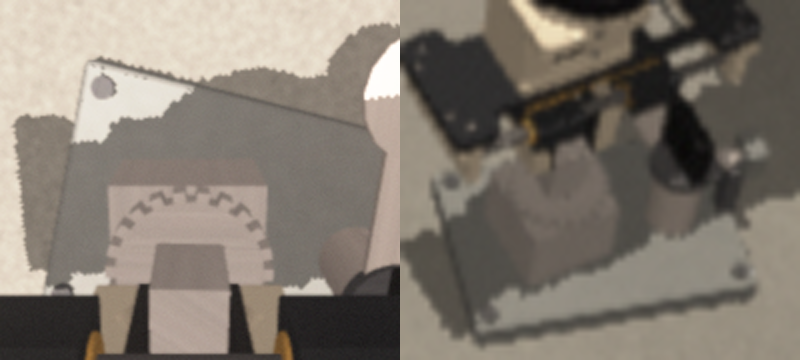

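The gear's rim lies on the block, centred and flush. The cover is still open, with its disc at the right edge of the left crop. The press is steady at about 24 N and the grip at 55 N, so I'm handing in.

```bash
python3 -c "
from station import *
print(job_done())"
```

```text
the job is handed in; nothing more can be done
None
```

The job is handed in; no verdict came back. At hand-in the cover was open and the gear was seated flush in the socket, held at 55 N grip with about 24 N of downward press, at about 20.5 s on the clock.

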